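# Cull the chipped cover and snap a sound one onto the sample cassette

## Robot

A 6-joint arm with a two-finger parallel gripper is mounted at the origin on a cart in front of the work surface, level with it; the furniture and walls round the work are solid. World frame = base frame: x ahead of the robot, y to its left, z up, the work surface at z = 0. Lengths are in m, angles in degrees, forces in N, time in s.
With the tool pointing down it reaches from about 0.4 to 0.825 m from the base axis. Payload 7 kg.
Tool frame: the origin (TCP) lies midway between the tips of the shut fingers; the grasp point (between the pads) lies 19 mm behind it; z points along the fingers, y is the line along which they close (so a half turn about z gives the same grasp; the last joint's range is limited). The gripper opens to 88 mm and grips with 3 to 60 N. Pads are 19 mm wide; open, the fingers measure 130 mm over their backs; the gripper's body (78 mm by 193 mm) begins 47 mm behind the grasp point.
Start: joints at [88.47, 20.546, 0.682, 0, -70.136, -16.507], TCP at [0.209, 0.642, 0.227] pointing down, gripper open.
Joint ranges: [-176.03, 176.03], [-82.01, 121.73], [-58.28, 71.71], [-173.87, 95.51], [-174.79, -0.11], [-173.66, 173.66]. Speed limits (degrees/s): [136.94, 136.94, 172.46, 180, 180, 180].

## Interface

Orientations are given as a 3x3 rotation matrix whose columns are the frame's x, y, z axes.
In Python, from rig import robot gives the robot as it stands. Calls block until the motion is done:
- robot.goto(position, orientation): joint-space move of the TCP to a pose.
- robot.servo_line(position, ori=None, speed=0.15): straight line of the TCP; ori=None keeps the orientation; speed is the mean speed in m/s.
- robot.movej(angles): joint-space move.
- robot.move_gripper(opening): opening from 0.0 (shut) to 1.0 (fully open); the grip force is fixed at half the most; returns when the fingers have stopped.
- robot.dwell(seconds).
- robot.ik(position, orientation): joint angles nearest the present ones, or None.
- robot.grab_frame(name): name is "side" or "top" or "wrist"; returns (picture, depth): 420x560x3 uint8, red, green, blue; 420x560 float32, m along the optical axis (not along the pixel's ray), 0 where there is no reading.
- robot.camera_info(name): a dict with "vfov" (degrees; the focal length in pixels is half the picture's height over the tangent of half this angle, whatever the lens; pixels are square), "cx", "cy" (the principal point, pixels), "view" (4x4, takes a point from world to camera coordinates); the wrist camera has in their place "T_tool_cam" (4x4, takes a point from camera to tool coordinates, whose origin is the TCP and whose axes are the flange's). Camera axes: x right, y down, z forward; pixel columns grow to the right and rows downward; lengths in m; the calibration is good to about 2 mm. A picture is of the moment at which its call begins: read the wrist's pose just before it. camera_info takes no time and is no camera call.
A pose or a line that the arm cannot do raises robot.Unreachable and nothing moves.
- robot.job_done(): hands the job in; it is judged then, once.
Readings, each from a call of its own:
- robot.read_t(): time.
- robot.read_qpos(): joint angles.
- robot.read_qvel(): joint speeds.
- robot.read_effort(): joint torques, N m.
- robot.read_position(): TCP position.
- robot.read_tcp_rot(): TCP orientation.
- robot.read_force(): force on the tool from outside, world axes, zero at the start.
- robot.read_ft_torque(): the same for the moment, N m.
- robot.read_grip_width(): opening from 0.0 (shut) to 1.0 (fully open).
- robot.read_finger_force(): force on a finger pad.
Only numpy, scipy, OpenCV 4.12 (cv2) and the standard library are available. Lean on these libraries where they do the work, as an engineer would, in place of code of your own. Each camera call takes 0.05 s, during which the arm holds its last target. There are 200 camera calls.

## Task

One of the three white snap covers has a broken-off corner: first put that one into the empty blue tray on the left, in front of the keyboard, and let go of it. Then take either of the sound covers by its rib, press it down onto the sample cassette until it snaps over the balls, and keep pressing so that the sprung seat under it stays pushed in; finish like that, still holding the cover and pressing. Leave the spare cover and everything else on the bench where it is.

Things in the scene. Friction and masses are not known exactly. Their poses are not given: they have to be found in the camera images.
- cover_a: White plastic snap cover, sound, lying right way up, loose, 60 g. Cap 64 (x) by 53 (y) mm, 20 mm high with its 4 mm top plate, open below; on the middle of the top a finger rib 36 (x) by 12 (y) mm, 20 to 42 mm above the origin, to be pinched across y. A 3 mm lip inside the foot of each long skirt. Same after a half turn. Origin: centre of the underside, z up.
- cover_b: Sound cover, identical to cover_a in shape, size, origin and axes; either may be used, the other is the spare. Inside both: 43 mm between the lips (y), 60 mm long (x).
- cover_chipped: The bad piece: the same cover with a broken-off corner; at its +x +y corner a piece about 26 (x) by 18 (y) mm of top plate, skirt and lip is missing, plainly seen from above. Rib whole. Origin and axes as cover_a.
- cassette: Sample cassette, fixed: aluminium base plate 110 (x) by 84 (y) by 10 mm, on it a pedestal 56 (x) by 40 (y) mm, top 30 mm up, edges chamfered 4 mm. Two sprung steel balls stand 4 mm out of each long (+y, -y) side, 25 mm up. The cover goes over the pedestal, x along x, either way round; play 1.5 mm (y), 2 mm (x) each way. Origin: centre of the underside.
- seat (a joint): Travel of the black rubber seat (40 by 24 mm) on the pedestal, m: 0 up, 0.004 right in. Spring 2500 N/m, so 10 N presses it right in; only a snapped-on cover under a push moves it, and it comes back up when the push ends.
- seat_top (a point): Centre of the top of the rubber seat, 34 mm above the cassette's origin when up. Cover origin above the cassette's origin: 28 mm as its lips meet the balls, 23 mm as it snaps past (a push of about 8 N, then the force drops and it is drawn down), 18 mm as it meets the seat, 14 mm with the seat right in.
- reject_tray: Blue shallow open tray for rejects, fixed, on the left in front of the keyboard (not the one at the back right), 156 (x) by 226 (y) by 25 mm, inside 144 by 214 mm, floor 3 mm thick. Origin: centre of the underside.
- usb_stick: Blue USB stick 18x48x8 mm; leave alone. Origin at centre of underside.
- cup_capped: Sample cup with black cap, 39 mm across, 33 mm high; leave alone. Origin at centre of underside.
- cup_open: Filled open sample cup, 39 mm across, 26 mm high; leave alone. Origin at centre of underside.
- block: Grey calibration block 30x60x30 mm; leave alone. Origin at centre of underside.

How it is judged (in metres and radians):
On the way, in this order (a step that is already met when the one before it is completed fails the run):
1. the chipped cover lies in the tray, let go (x of cover_chipped in the frame of reject_tray between -0.062 and 0.062 m and y of cover_chipped in the frame of reject_tray between -0.097 and 0.097 m and z of cover_chipped in the frame of reject_tray below 0.03 m and linear speed of cover_chipped below 0.03 m/s and contact force between the fingers and cover_chipped below 0.2 N), for 0.2 s.
2. a sound cover has snapped on (((z of cover_a in the frame of cassette below 0.0195 m and horizontal distance between cover_a and cassette below 0.004 m and angle between cover_a's own z axis and vertical below 0.08 rad and angle between the x axis of cover_a and the x axis of cassette, either way round below 0.1 rad) or (z of cover_b in the frame of cassette below 0.0195 m and horizontal distance between cover_b and cassette below 0.004 m and angle between cover_b's own z axis and vertical below 0.08 rad and angle between the x axis of cover_b and the x axis of cassette, either way round below 0.1 rad))), for 0.2 s.
At the end, for the whole second after the job is handed in: Chipped cover at rest in the tray, let go. One sound cover on the cassette: under 19.5 mm above its origin, within 4 mm, level to 0.08, turned to 0.1 rad; fingers bear on it (over 2 N) and it presses the seat in over 1.5 mm for the last second. The other sound cover moved under 40 mm (all of step 1 and value of joint seat above 0.0015 m and ((z of cover_a in the frame of cassette below 0.0195 m and horizontal distance between cover_a and cassette below 0.004 m and angle between cover_a's own z axis and vertical below 0.08 rad and angle between the x axis of cover_a and the x axis of cassette, either way round below 0.1 rad and contact force between the fingers and cover_a above 2 N and distance of cover_b from where it was at the start of the episode below 0.04 m) or (z of cover_b in the frame of cassette below 0.0195 m and horizontal distance between cover_b and cassette below 0.004 m and angle between cover_b's own z axis and vertical below 0.08 rad and angle between the x axis of cover_b and the x axis of cassette, either way round below 0.1 rad and contact force between the fingers and cover_b above 2 N and distance of cover_a from where it was at the start of the episode below 0.04 m))); the arm keeps its last pose, push and grip.
It fails at once if a bystander is moved by more than 40 mm (distance of any of usb_stick, cup_capped, cup_open, block from where it was at the start of the episode above 0.04 m).
It also fails if it takes over 72 s, if anything falls off the work surface, if the arm or the gripper's body presses on something with over 40 N, if the wrist force passes 120 N, or if a joint passes its speed limit or range.

## Working session

There is one attempt and no reset: what is moved stays moved. The work goes in short steps, each a Python script; the robot and the scene stay as the last script left them, time stands still between calls to the robot, and variables do not carry over. Pictures are saved under pics/ and viewed, at most 10 in all, crops included, and the job is handed in when it is done.

```bash
ls; mkdir -p pics
python3 - <<'E'
from rig import robot
import cv2,numpy as np
ims=[]
for n in ("top","side"):
    c,d=robot.grab_frame(n); i=robot.camera_info(n)
    np.savez(f"pics/{n}.npz",c=c,d=d); cv2.imwrite(f"pics/{n}0.png",c[...,::-1])
    print(n,i["vfov"],i["cx"],i["cy"],np.round(i["view"],3).tolist(),(d>0).mean())
print(robot.camera_info("wrist"),robot.read_t(),robot.read_tcp_rot())
E
```

```text
pics
top 49.40290548549602 283.10794101420373 210.80737798617602 [[0.099, -0.995, -0.002, -0.059], [-0.974, -0.097, -0.207, 0.513], [0.205, 0.022, -0.978, 0.966], [0.0, 0.0, 0.0, 1.0]] 0.9962329931972789
side 42.10923374703365 282.24770650667773 199.10315024321991 [[0.916, -0.401, 0.002, -0.49], [-0.181, -0.417, -0.891, 0.131], [0.358, 0.816, -0.454, 1.011], [0.0, 0.0, 0.0, 1.0]] 0.9959098639455782
{'vfov': 70.05691919265777, 'cx': 279.55110100269957, 'cy': 208.13440902222177, 'T_tool_cam': array([[-5.46772830e-04, -9.69427894e-01, -2.45375750e-01,
         6.65985461e-02],
       [ 9.99998892e-01, -8.69770950e-04,  1.20797592e-03,
         8.18703490e-05],
       [-1.38446625e-03, -2.45374818e-01,  9.69427296e-01,
        -1.59137319e-01],
       [ 0.00000000e+00,  0.00000000e+00,  0.00000000e+00,
         1.00000000e+00]])} 0.1 [[ 9.50836460e-01 -3.09693274e-01 -3.18654797e-04]
 [-3.09693406e-01 -9.50835384e-01 -1.43787941e-03]
 [ 1.42313327e-04  1.46587346e-03 -9.99998915e-01]]
```

View pics/top0.png

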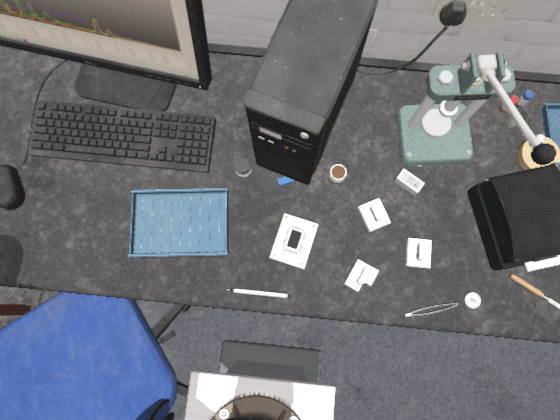

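View pics/side0.png

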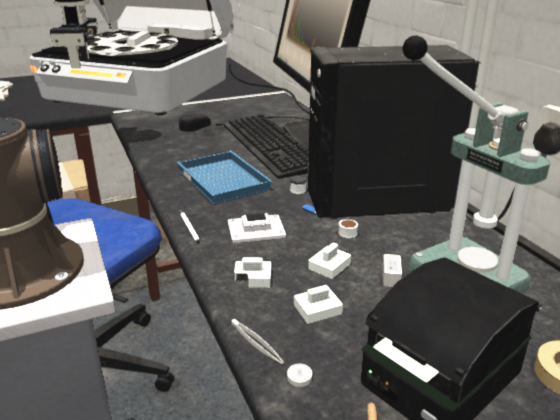

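The top view shows the cassette at (294,241), the tray at (180,222), the chipped cover at (362,275) with its lower-right corner missing, and sound covers at (374,214) and (419,253). The side view agrees.

```bash
cat > h.py <<'E'
from rig import robot
import cv2,numpy as np
def cam(n):
    i=robot.camera_info(n); f=210/np.tan(np.radians(i["vfov"]/2))
    if n=="wrist":
        T=np.eye(4);T[:3,:3]=robot.read_tcp_rot();T[:3,3]=robot.read_position();T=T@i["T_tool_cam"]
    else: T=np.linalg.inv(i["view"])
    return f,i["cx"],i["cy"],T
def cloud(d,C):
    f,cx,cy,T=C; v,u=np.mgrid[:420,:560]
    p=np.stack([(u-cx)/f*d,(v-cy)/f*d,d],-1)
    return p@T[:3,:3].T+T[:3,3]
def plane(uv,z,C):
    f,cx,cy,T=C; uv=np.asarray(uv,float).reshape(-1,2)
    r=np.c_[(uv[:,0]-cx)/f,(uv[:,1]-cy)/f,np.ones(len(uv))]@T[:3,:3].T
    return T[:3,3]+r*((z-T[2,3])/r[:,2])[:,None]
def rect(xy):
    (c,s,_)=r=cv2.minAreaRect(np.float32(xy)*1000); b=cv2.boxPoints(r)
    e=[b[1]-b[0],b[2]-b[1]]; e=max(e,key=np.linalg.norm)
    return np.array(c)/1000,sorted(s),np.degrees(np.arctan2(e[1],e[0]))%180   # centre, size mm, long-axis angle
def blobs(m,amin=20):
    n,l,st,_=cv2.connectedComponentsWithStats(m.astype(np.uint8))
    return [l==k for k in range(1,n) if st[k,4]>=amin]
def down(a):  # tool pointing down, tool y (closing line) along angle a (deg)
    a=np.radians(a); y=np.array([np.cos(a),np.sin(a),0]); z=np.array([0,0,-1.]); return np.c_[np.cross(y,z),y,z]
E
python3 - <<'E'
from h import *
z=np.load("pics/top.npz");c,d=z["c"],z["d"];C=cam("top");P=cloud(d,C)
print("table z",np.median(P[260:280,200:240,2]),P[260:280,200:240,2].std())
w=(c.min(2)>120)
for name,lo,hi in(("plate",.012,.028),("rib",.034,.05)):
  for b in blobs((P[...,2]>lo)&(P[...,2]<hi)&w,8):
    v,u=np.nonzero(b); 
    if 260<u.mean()<440 and 190<v.mean()<300: print(name,int(u.mean()),int(v.mean()),b.sum(),rect(P[b][:,:2]),np.round(np.median(P[b],0),3))
b=max(blobs((c[...,2]>c[...,0]*1.4+10)&(np.indices((420,560))[1]<240)&(np.indices((420,560))[0]<265)),key=np.sum);print("tray",rect(P[b][:,:2]))
b=max(blobs(w&(np.abs(np.indices((420,560))[1]-294)<40)&(np.abs(np.indices((420,560))[0]-241)<40)),key=np.sum);print("cass",rect(P[b][:,:2]))
E
```

```text
table z -0.000664655977391515 0.10467244077588213
plate 374 214 540 (array([ 0.537742  , -0.21833347]), [54.79884719848633, 63.89717483520508], np.float32(28.320505)) [ 0.535 -0.215  0.019]
plate 286 216 11 (array([ 0.51179657, -0.01635201]), [7.04827880859375, 10.020379066467285], np.float32(51.58355)) [ 0.511 -0.017  0.013]
plate 290 227 41 (array([ 0.4859827 , -0.02729784]), [19.438339233398438, 40.73290252685547], np.float32(135.0246)) [ 0.486 -0.027  0.025]
plate 313 225 12 (array([ 0.49720651, -0.08146972]), [6.859104633331299, 9.166720390319824], np.float32(94.275955)) [ 0.498 -0.08   0.013]
plate 294 244 91 (array([ 0.45813849, -0.03982588]), [50.96321487426758, 56.387603759765625], np.float32(174.7913)) [ 0.441 -0.048  0.026]
plate 418 252 576 (array([ 0.45906201, -0.32339069]), [54.25621032714844, 64.60933685302734], np.float32(178.66069)) [ 0.457 -0.318  0.019]
plate 360 274 500 (array([ 0.39141925, -0.19801547]), [53.404300689697266, 64.72764587402344], np.float32(155.34894)) [ 0.396 -0.191  0.019]
plate 300 263 10 (array([ 0.40675171, -0.05817908]), [6.337813377380371, 10.90263843536377], np.float32(79.42938)) [ 0.408 -0.059  0.013]
rib 376 211 94 (array([ 0.53710291, -0.21782159]), [12.405289649963379, 35.591854095458984], np.float32(28.800884)) [ 0.537 -0.217  0.041]
rib 421 251 98 (array([ 0.45877881, -0.3229212 ]), [11.640193939208984, 36.061100006103516], np.float32(0.0027153248)) [ 0.458 -0.323  0.041]
rib 363 275 95 (array([ 0.39077405, -0.19783876]), [12.821109771728516, 35.01444625854492], np.float32(157.4207)) [ 0.391 -0.198  0.041]
tray (array([0.5370163 , 0.31646182]), [2.118366003036499, 45.54374313354492], np.float32(97.768585))
cass (array([ 0.41331198, -0.02864079]), [88.79814147949219, 207.70782470703125], np.float32(168.41948))
```

Run:
```python
from h import *
z=np.load("pics/top.npz");c,d=z["c"],z["d"];C=cam("top");P=cloud(d,C);v,u=np.indices((420,560))
m=(abs(u-294)<32)&(abs(v-241)<34)
b=max(blobs(m&(P[...,2]>.005)&(P[...,2]<.05)),key=np.sum);print("cass",rect(P[b][:,:2]))
b=max(blobs(m&(P[...,2]>.0265)&(P[...,2]<.05)),key=np.sum);print("ped",rect(P[b][:,:2]),np.median(P[b],0))
b=max(blobs(m&(c.max(2)<70)&(P[...,2]>.025)),key=np.sum);print("seat",rect(P[b][:,:2]),np.median(P[b],0))
m=(abs(u-180)<60)&(abs(v-222)<45)
b=max(blobs(m&(P[...,2]>.015)&(P[...,2]<.035)),key=np.sum);print("tray",rect(P[b][:,:2]))
for p,a in(((.39,-.198,.023),67),((.39,-.198,.12),67),((.537,.316,.06),0),((.46,-.04,.05),75)):
  for k in(0,180): print(p,a+k,robot.ik(p,down(a+k)))
```

```text
cass (array([ 0.46023669, -0.03793792]), [86.11131286621094, 110.88890838623047], np.float32(167.55334))
ped (array([ 0.45930945, -0.03902068]), [44.80651092529297, 55.665287017822266], np.float32(169.44302)) [ 0.45762269 -0.0387493   0.03094222]Traceback (most recent call last):
  File "<stdin>", line 6, in <module>
ValueError: max() iterable argument is empty
```

Run:
```python
from h import *
z=np.load("pics/top.npz");c,d=z["c"],z["d"];C=cam("top");P=cloud(d,C);v,u=np.indices((420,560))
m=(abs(u-180)<60)&(abs(v-222)<45)
b=max(blobs(m&(P[...,2]>.015)&(P[...,2]<.035)),key=np.sum);r=rect(P[b][:,:2]);print("tray",r)
for p,a in(((.39,-.198,.023),67),((.39,-.198,.15),67),((r[0][0],r[0][1],.04),67),((.46,-.04,.05),78),((.459,-.323,.05),90),((.537,-.218,.05),119)):
  for k in(0,180):
    q=robot.ik(p,down(a+k)); print(p,a+k,None if q is None else np.round(q,0))
```

```text
tray (array([0.47489752, 0.22838605]), [156.48635864257812, 226.30572509765625], np.float32(96.89592))
(0.39, -0.198, 0.023) 67 [  -1.   13.  -43.   -0.  -34. -112.]
(0.39, -0.198, 0.023) 247 [ -1.  13. -43.   0. -34.  68.]
(0.39, -0.198, 0.15) 67 [  -1.    2.  -34.    0.  -54. -112.]
(0.39, -0.198, 0.15) 247 [ -1.   2. -34.   0. -54.  68.]
(np.float64(0.4748975219726562), np.float64(0.22838604736328125), 0.04) 67 [  47.   18.  -31.    0.  -41. -160.]
(np.float64(0.4748975219726562), np.float64(0.22838604736328125), 0.04) 247 [ 47.  18. -31.   0. -41.  20.]
(0.46, -0.04, 0.05) 78 [  20.   12.  -39.   -0.  -39. -122.]
(0.46, -0.04, 0.05) 258 [ 20.  12. -39.   0. -39.  58.]
(0.459, -0.323, 0.05) 90 [-15.  20. -26.   0. -44. -75.]
(0.459, -0.323, 0.05) 270 [-15.  20. -26.   0. -44. 105.]
(0.537, -0.218, 0.05) 119 [ -3.  22. -24.   0. -45. -58.]
(0.537, -0.218, 0.05) 299 [ -3.  22. -24.   0. -45. 122.]
```

Run:
```python
from h import *
robot.goto([.475,.228,.2],down(247))
robot.goto([.39,-.198,.16],down(247)); print(robot.read_t())
C=cam("wrist");c,d=robot.grab_frame("wrist");cv2.imwrite("pics/w1.png",c[...,::-1]);P=cloud(d,C)
for b in blobs((P[...,2]>.034)&(P[...,2]<.06)&(c.min(2)>110),200): print(b.sum(),rect(P[b][:,:2]),np.median(P[b],0))
```

```text
3.4917
730 (array([ 0.5371709 , -0.21865601]), [12.750426292419434, 35.80270767211914], np.float32(28.331041)) [ 0.5365878  -0.21858135  0.04288222]
741 (array([ 0.45886514, -0.32343991]), [12.886646270751953, 35.87782287597656], np.float32(179.98918)) [ 0.45940186 -0.32231321  0.04281597]
485 (array([ 0.39151083, -0.19825055]), [12.68331527709961, 35.536949157714844], np.float32(156.8066)) [ 0.39199553 -0.19888909  0.04276248]
```

View pics/w1.png

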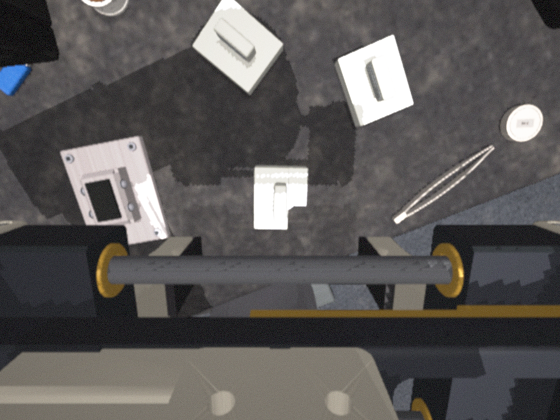

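The wrist view confirms the positions to about 1 mm: chipped cover at (280,195) with its missing corner, sound covers at (238,45) and (375,80), cassette at (115,190). I'll grasp the chipped one.

Run:
```python
from h import *
R=down(246.8)
robot.goto([.3915,-.1982,.075],R); robot.move_gripper(.5)
robot.servo_line([.3915,-.1982,.024],speed=.08); robot.move_gripper(0)
print(robot.read_grip_width(),robot.read_finger_force())
robot.servo_line([.3915,-.1982,.14],speed=.15); print(robot.read_grip_width())
robot.goto([.475,.228,.13],R)
robot.servo_line([.475,.228,.028],speed=.1); print(robot.read_force(),robot.read_t())
robot.move_gripper(.5); robot.dwell(.2)
robot.servo_line([.475,.228,.15],speed=.2)
robot.goto([.42,-.06,.2],down(258)); robot.dwell(.2); print(robot.read_t())   # look at cassette
C=cam("wrist");c,d=robot.grab_frame("wrist");np.savez("pics/w2.npz",c=c,d=d,C3=C[3]);cv2.imwrite("pics/w2.png",c[...,::-1])
t,_=robot.grab_frame("top");cv2.imwrite("pics/t2.png",cv2.resize(t[160:300,120:460,::-1],None,fx=2,fy=2))
```

```text
0.13521482796676637 29.96409773826599
0.1351526278478465
[-0.46714159 -0.65888107 -0.88369809] 9.9833
13.0333
```

View pics/w2.png

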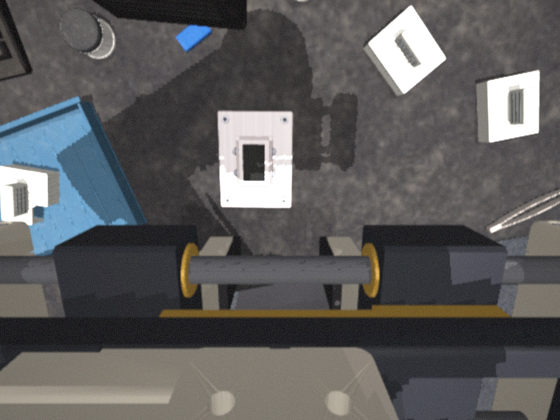

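View pics/t2.png

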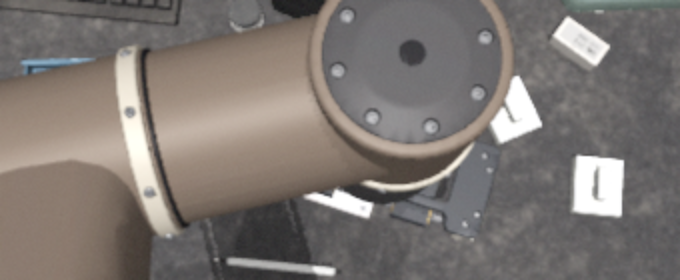

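The wrist view shows the cassette square-on at (256,160), with the seat at its centre, and the chipped cover lying in the tray at (22,195). The top view is blocked by the arm. Next I'll measure the cassette from this view.

Run:
```python
from h import *
z=np.load("pics/w2.npz");c,d=z["c"],z["d"];f,cx,cy,_=cam("wrist");C=(f,cx,cy,z["C3"]);P=cloud(d,C);v,u=np.indices((420,560))
m=(abs(u-256)<60)&(abs(v-160)<65)
b=max(blobs(m&(P[...,2]>.005)&(P[...,2]<.05)),key=np.sum);print("plate depth",rect(P[b][:,:2]))
b=max(blobs(m&(c.min(2)>140)),key=np.sum);V,U=np.nonzero(b);print("plate colour, z=.01",rect(plane(np.c_[U,V],.010,C)[:,:2]))
b=max(blobs(m&(P[...,2]>.022)&(P[...,2]<.05)),key=np.sum);print("ped>.022",rect(P[b][:,:2]))
b=max(blobs(m&(P[...,2]>.029)&(P[...,2]<.05)),key=np.sum);print("ped>.029",rect(P[b][:,:2]))
b=max(blobs((abs(u-256)<22)&(abs(v-160)<28)&(c.max(2)<60)),key=np.sum);V,U=np.nonzero(b);print("seat colour z=.034",rect(plane(np.c_[U,V],.034,C)[:,:2]))
# 2nd view check of chipped cover in tray
b=[x for x in blobs((u<80)&(P[...,2]>.008)&(P[...,2]<.06)&(c.min(2)>110))];print([(x.sum(),np.median(P[x],0)) for x in b])
```

```text
plate depth (array([ 0.45951843, -0.03936139]), [84.12178039550781, 110.16454315185547], np.float32(167.53905))
plate colour, z=.01 (array([ 0.45975302, -0.03933107]), [85.6710205078125, 109.80717468261719], np.float32(168.0098))
ped>.022 (array([ 0.45951053, -0.03927831]), [46.742706298828125, 54.826560974121094], np.float32(167.86002))
ped>.029 (array([ 0.45947992, -0.03936819]), [45.214542388916016, 53.83170700073242], np.float32(165.93887))
seat colour z=.034 (array([ 0.45995877, -0.0395387 ]), [20.7105770111084, 35.560768127441406], np.float32(167.25775))
[(np.int64(2508), array([0.48197768, 0.22009379, 0.02355149]))]
```

Run:
```python
from h import *
v,u=np.indices((420,560))
def look(zlo,zhi,amin,near):
    robot.dwell(.2);C=cam("wrist");c,d=robot.grab_frame("wrist");P=cloud(d,C)
    r=[rect(P[b][:,:2]) for b in blobs((P[...,2]>zlo)&(P[...,2]<zhi)&(np.hypot(P[...,0]-near[0],P[...,1]-near[1])<.085)&(c.min(2)>60),amin)]
    print(r)
cs=(.4596,-.0393)
robot.goto([.49,-.03,.2],down(78)); look(.005,.05,1000,cs)
robot.goto([.41,-.323,.2],down(270)); look(.034,.06,150,(.459,-.323)); look(.014,.06,500,(.459,-.323))
print(robot.read_t())
```

```text
[(array([ 0.46041296, -0.03976773]), [84.0213623046875, 110.32044219970703], np.float32(167.47108))]
[(array([ 0.4587442 , -0.32424069]), [12.762496948242188, 36.048274993896484], np.float32(179.81491))]
[(array([ 0.45866299, -0.32438889]), [53.05265426635742, 63.52339553833008], np.float32(179.92468))]
19.8583
```

Run:
```python
from h import *
g=[.4592,-.3238]
robot.goto([*g,.075],down(270)); robot.servo_line([*g,.0225],speed=.08); robot.move_gripper(0)
print(robot.read_grip_width(),robot.read_finger_force())
robot.servo_line([*g,.13],speed=.15)
R=down(257.6); cs=[.4600,-.0396]
robot.goto([*cs,.12],R); robot.servo_line([*cs,.058],ori=R,speed=.08); robot.dwell(.3)
f0=robot.read_force(); print("free",f0,robot.read_position(),robot.read_t())
for z in np.arange(.054,.0345,-.001):
    robot.servo_line([*cs,z],ori=R,speed=.03)
    f=robot.read_force()-f0; p=robot.read_position(); print(round(z,4),np.round(p,4),np.round(f,1))
    if f[2]>22 or np.hypot(*f[:2])>12: break
print(robot.read_t(),robot.read_grip_width())
```

```text
0.13375010998134781 29.994705319404602
free [-0.83402831  0.29630053 -0.8268799 ] [ 0.46021351 -0.03950767  0.05835173] 25.0833
0.054 [ 0.4598 -0.0396  0.0538] [ 0.8 -0.9 -0.3]
0.053 [ 0.46   -0.0396  0.0529] [ 1.2 -0.  -0.7]
0.052 [ 0.46   -0.0396  0.052 ] [ 0.4 -1.2 -0. ]
0.051 [ 0.46   -0.0396  0.0509] [ 0.9 -0.9 -0.6]
0.05 [ 0.4604 -0.0394  0.0502] [1.6 1.8 1.4]
0.049 [ 0.4609 -0.0394  0.0496] [ 0.8 -0.   6.3]
0.048 [ 0.4613 -0.0394  0.0488] [2.1 0.5 5.5]
0.047 [ 0.4615 -0.0394  0.0478] [ 2.7 -0.3  5.9]
0.046 [ 0.4614 -0.0393  0.0465] [ 4.9 -1.1  1.8]
0.045 [ 0.4602 -0.0394  0.0446] [ 6.2  1.5 -4.7]
0.044 [ 0.4588 -0.0395  0.0429] [  4.7   3.2 -11. ]
0.043 [ 0.4583 -0.0396  0.0418] [  2.6   3.9 -11.8]
0.042 [ 0.4591 -0.0398  0.0416] [ 0.1  3.7 -8.1]
0.041 [ 0.4601 -0.0397  0.0412] [ 0.7  1.9 -3.3]
0.04 [ 0.4604 -0.0397  0.0403] [1.1 1.4 1.3]
0.039 [ 0.4604 -0.0397  0.0393] [ 1.1 -1.1  3.1]
0.038 [ 0.4604 -0.0397  0.0382] [ 1.  -2.2  5. ]
0.037 [ 0.4604 -0.0397  0.0373] [ 1.3 -2.1  8.2]
0.036 [ 0.4604 -0.0397  0.0366] [ 0.2 -1.7 10. ]
0.035 [ 0.4605 -0.0397  0.0365] [-4.8 -0.4 24.7]
30.1167 0.13793211193639135
```

Run:
```python
from h import *
robot.dwell(1); print(robot.read_force(),robot.read_position(),robot.read_finger_force(),robot.read_qvel().max() if hasattr(robot.read_qvel(),'max') else robot.read_qvel())
c,d=robot.grab_frame("side");cv2.imwrite("pics/s3.png",cv2.resize(c[130:340,150:430,::-1],None,fx=2.8,fy=2.8))
C=cam("side");P=cloud(d,C);m=(np.hypot(P[...,0]-.46,P[...,1]+.04)<.045)&(P[...,2]>.03)&(P[...,2]<.039)&(c.min(2)>110)
q=P[m];A=np.c_[q[:,:2]-q[:,:2].mean(0),np.ones(len(q))];print(len(q),np.linalg.lstsq(A,q[:,2],rcond=None)[0])
C=cam("wrist");c,d=robot.grab_frame("wrist");cv2.imwrite("pics/w3.png",c[...,::-1]);P=cloud(d,C)
for b in blobs((P[...,2]>.008)&(P[...,2]<.06)&(c.min(2)>110)&(P[...,1]>.1),100):print(b.sum(),np.median(P[b],0))
```

```text
[-5.14106388 -0.28649514 23.47570807] [ 0.460412   -0.03968821  0.03647417] 29.997530579566956 0.0019552424915830102
284 [-0.00201992 -0.00403466  0.03249631]
```

View pics/s3.png

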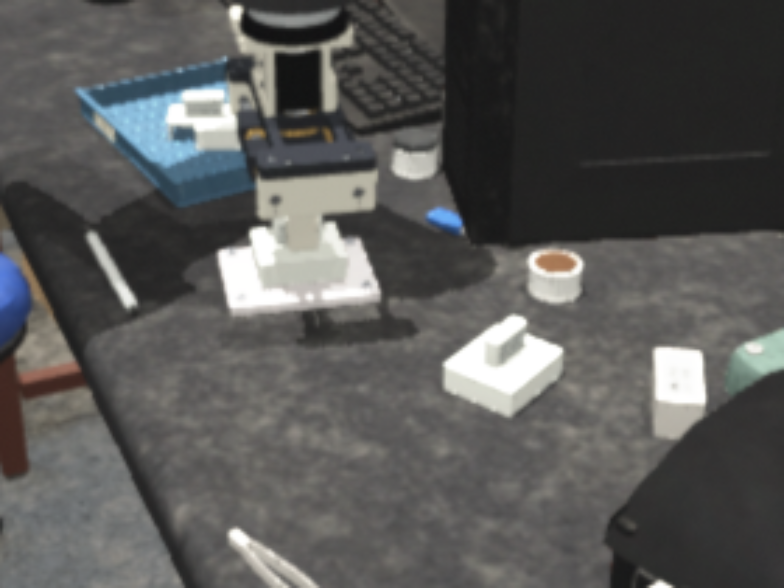

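View pics/w3.png

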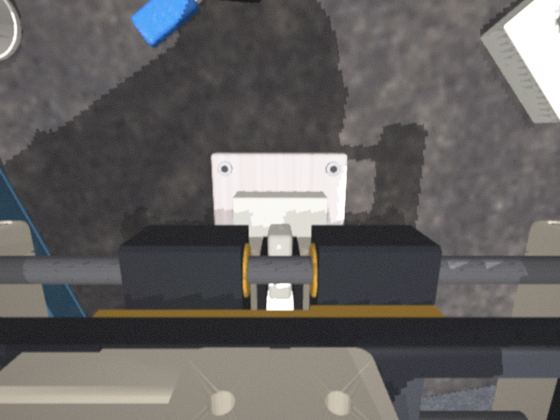

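The side crop shows the chipped cover lying in the tray at (205,120) and the other cover sitting level on the cassette at (298,255). In the wrist view the cover at (280,210) is square to the base plate. The push is steady at 23 N, so I'm handing in.

```bash
python3 -c "
from rig import robot
print(robot.job_done())"
```

```text
the job is handed in; nothing more can be done
None
```

The job is handed in: the chipped cover lies released in the blue tray, and a sound cover is snapped onto the cassette and held level under a steady push of about 23 N, which by height has the seat right in; the hand-in call returned no verdict.

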